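# Set the stop and hold a bottle nest in the capping fixture

## Task

Set up the capping fixture: first slide the stop along the fence until its pointer lines up with the point of the small index clip on the ledge behind the fence. Then bring the bottle nest (the square block with the round cup) flat on the plate up against both the fence and the stop, and finish while holding it there with a steady push of about 10 newtons into the fence and 10 newtons down onto the plate together, as if waiting for someone to clamp it; do not let go. Leave the bottles standing where they are.

Things in the scene. Friction and masses are not known exactly. Their poses are not given: they have to be found in the camera images.
- fixture: The whole fixture, fixed to the table, yaw within about 0.3 rad of the world axes. Origin at table height; its x points from the open side towards the fence (away from the robot), its y along the fence, z up. All fixture sizes here are in this frame. Stop, fence, plate and index clip all keep its axes.
- bedplate: Aluminium plate of the fixture, 280 x 470 mm, machined smooth (friction about 0.2); its top is 20 mm above the table. It runs from x = -155 to +125 mm and y = -235 to +235 mm of the fixture. Frame same as fixture.
- fence: Straight steel bar along the fixture's y, 20 mm thick, 400 mm long, standing 30 mm above the plate (top 50 mm above the table). The face that the nest goes against is at fixture x = +60 mm. Behind it is a ledge 36 mm wide, 44 mm above the table, with scale marks. Smooth (friction about 0.2). Frame same as fixture.
- stop (a joint): Position of the stop along the fence, in m, growing towards the fixture's +y; travel -0.03 to 0.16; equals the fixture y of the stop's centre. It stays where it is left; it takes about 8 N to slide.
- stop_grip (a point): Point to pinch on the stop's black upright tab, 15 mm below the tab's top. The tab is 14 mm thick along y, 30 mm along x, rises 42 mm, from 58 to 100 mm above the table; this point is 85 mm above the table. The steel jaw and saddle below the tab are 30 mm wide along y.
- stop_tip (a point): Tip of the stop's small pointer, which looks in +x over the ledge behind the fence; at the middle of the stop along y.
- stop_face (a point): Middle of the stop's flat face that looks to -y, the one the nest is brought up against. It lies 15 mm to -y of the stop's centre. The jaw reaches from the fence 35 mm to -x, and from 24.5 to 58.5 mm above the table.
- index_tip (a point): Point of the small dark steel index clip (arrow-shaped, 25 mm wide, 12 mm high, with a screw head) fixed on the ledge behind the fence, looking to -x; 56 mm above the table. The stop is right when stop_tip has the same fixture y.
- nest: Black plastic bottle nest, loose on the plate, 0.4 to 0.6 kg: square base 80 x 80 mm, 24 mm high, with a round open cup in the middle, outside diameter 52 mm, inside 40 mm, from 24 to 58 mm above its underside (cup floor at 28 mm). Origin: centre of the underside; axes along the base edges, z up. Starts to -y of the stop, 50 to 80 mm short of the fence, turned up to 0.3 rad.
- bottle_a: White capped bottle, 34 mm diameter, 90 mm tall, standing on the plate; a bystander. Origin at the centre of its underside.
- bottle_b: White capped bottle, 34 mm diameter, 90 mm tall, standing on the table; a bystander. Origin at the centre of its underside.
- bottle_c: White capped bottle, 34 mm diameter, 90 mm tall, standing on the table; a bystander. Origin at the centre of its underside.
- bottle_d: White capped bottle, 34 mm diameter, 90 mm tall, standing on the table; a bystander. Origin at the centre of its underside.

How it is judged:
By the outcome, as a careful person would: the job done as asked, in the order asked, and still so for the second after the job is handed in, while the arm keeps its last pose, push and grip.
It also fails if it takes over 51 s, if anything falls off the work surface, if the arm or the gripper's body presses on something with over 40 N, if the wrist force passes 120 N, or if a joint passes its speed limit or range.

## Robot

A 7-joint arm with a two-finger parallel gripper is mounted at the origin on the work surface. World frame = base frame: x ahead of the robot, y to its left, z up, the work surface at z = 0. Lengths are in m, angles in rad, forces in N, time in s.
With the tool pointing down it reaches from about 0.4 to 0.75 m from the base axis. Payload 19.5 kg.
Tool frame: the origin (TCP) lies at the very end of the fingers, on their centre line; the grasp point (between the pads) lies 19 mm behind it; z points along the fingers, y is the line along which they close (so a half turn about z gives the same grasp; the last joint's range is limited). The gripper opens to 85 mm and grips with 20 to 120 N. Pads are 22 mm wide; open, the fingers measure 114 mm over their backs; the gripper's body (76 mm by 85 mm) begins 54 mm behind the grasp point. The pads swing forward as they close: fully open they stand 13 mm farther back than shut.
Start: joints at [1.225, 0.707, -0.028, 1.485, 0.022, 0.951, -0.075], TCP at [0.172, -0.549, 0.231] pointing down, gripper open.
Joint ranges: [-2.71, 2.71], [-0.32, 2.16], [-1.57, 1.52], [0, 2.45], [-1.46, 4.6], [0, 2.02], [-2.83, 2.83]. Speed limits (rad/s): [1.89, 1.89, 2.57, 2.57, 3.01, 3.01, 3.01].

## Interface

Orientations are given as a unit quaternion [x, y, z, w].
In Python, from plant import env gives the robot as it stands.
- The arm moves only by the shell command python3 -m crank FILE [FORCE], which reads ROWS from the file FILE. ROWS is a JSON list of rows, 1 to 10 of them, each of 5 numbers: dx, dy, dz in units of 20 mm, then a turn about the tool's z in units of 0.05 rad, then the finger opening in m; each row shifts and turns the commanded pose from where the row before left it, along the tool's axes as they then stand; what a row does not reach is not made up. A row lasts 1/12 s, in which the tool goes at most 0.0417 m and 0.125 rad, less where a joint would pass 70% of its speed; a pose out of reach is approached as far as the arm can. The fingers move at their own pace and stop on an object; FORCE is the grip in N (left out, the last holds). Time passes only in rows, so rows that do not move let the fingers close. It prints the time, the measured TCP pose, the force, the opening and the grip force at its end. Input that does not fit is refused with a message, and nothing moves.
- env.read_state(): the state, without advancing time (a new reading comes with each control period).
- env.read_camera(name): name is "scene" or "top"; returns the picture (400x640x3 uint8, blue, green, red); there is no depth.
- env.get_calibration(name): a dict with "K" (3x3 intrinsics, pixels), "k1" (the pictures are not rectified: a ray, as slopes to the right and down, at radius r is drawn at 1 + k1 r^2 times it, then the intrinsics apply), "camera_from_world" (4x4, takes a point from world to camera coordinates). Camera axes: x right, y down, z forward; pixel columns grow to the right and rows downward; lengths in m; the calibration is good to about 2 mm. A picture is of the moment at which its call begins. get_calibration takes no time and is no camera call.
- env.close_job(): hands the job in; it is judged then, once.
Trained networks look in the newest picture that a camera, given by its name, has taken for a name from the list of things; names that differ only in an ending like _2 or _b are one class to them, and where a whole thing is asked for, a point or a joint stands for the part that bears it (a point fixed in the world has none). Each returns a list of dicts, best first, with "conf" (0 to 1); they miss things now and then, are a little off and sometimes report something else, mostly with a low value. They report only what shows in the picture. A call takes as long as a camera call.
- env.outline_of(camera, label): "pixels" (400x640 bool, what is visible of it) and "rect" ([left, top, right, bottom] in pixels, round what is visible of it).
- env.place_of(camera, label): "position" ([column, row] in pixels: a listed point, or the origin of a listed thing).
The state is a dict: "time": time; "joint_positions": joint angles; "joint_vel": joint speeds; "joint_efforts": joint torques, N m; "tcp_pos": TCP position; "tcp_rot": TCP orientation; "wrist_force": force on the tool from outside, world axes, zero at the start; "torque": the same for the moment, N m; "width": finger opening in m; "grip_force": force on a finger pad.
Only numpy, scipy, OpenCV 4.12 (cv2) and the standard library are available. Lean on these libraries where they do the work, as an engineer would, in place of code of your own. Each camera call takes 0.05 s, during which the arm holds its last target. There are 200 camera calls.

## Working session

There is one attempt and no reset: what is moved stays moved. The work goes in short steps, Python scripts to look and compute and a shell command to move; the robot and the scene stay as the last step left them, time stands still between calls to the robot, and variables do not carry over. Pictures are saved under pics/ and viewed, at most 10 in all, crops included, and the job is handed in when it is done.

```bash
ls; mkdir -p pics; cat > h.py <<'E'
import numpy as np, cv2
from scipy.optimize import least_squares
from scipy.spatial.transform import Rotation as R
from plant import env
def ray(cam,p):
    c=env.get_calibration(cam);K=np.array(c["K"]);T=np.array(c["camera_from_world"])
    d=np.array([(p[0]-K[0,2])/K[0,0],(p[1]-K[1,2])/K[1,1]]);s=d.copy()
    for _ in range(30): s=d/(1+c["k1"]*(s@s))
    r=T[:3,:3].T@np.array([s[0],s[1],1]);o=-T[:3,:3].T@T[:3,3]
    return o,r/np.linalg.norm(r)
def proj(cam,P):
    c=env.get_calibration(cam);K=np.array(c["K"]);T=np.array(c["camera_from_world"])
    q=T[:3,:3]@np.asarray(P)+T[:3,3];s=q[:2]/q[2];s=s*(1+c["k1"]*(s@s))
    return np.array([K[0,0]*s[0]+K[0,2],K[1,1]*s[1]+K[1,2]])
def atz(cam,p,z):
    o,r=ray(cam,p);return o+r*(z-o[2])/r[2]
def tri(obs):
    A=np.zeros((3,3));b=np.zeros(3)
    for cam,p in obs:
        o,r=ray(cam,p);M=np.eye(3)-np.outer(r,r);A+=M;b+=M@o
    return np.linalg.solve(A,b)
E
python3 - <<'E'
from h import *
np.set_printoptions(precision=4,suppress=True)
s=env.read_state();print(s["time"],s["tcp_pos"],s["tcp_rot"],s["wrist_force"])
for c in("scene","top"):
    cv2.imwrite(f"pics/{c}0.png",env.read_camera(c)); k=env.get_calibration(c)
    T=np.array(k["camera_from_world"]);print(c,-T[:3,:3].T@T[:3,3],T[2,:3],k["k1"])
D={}
for n in["fixture","stop_grip","stop_tip","stop_face","index_tip","nest","bottle"]:
    for c in("scene","top"):
        try:
            d=env.place_of(c,n); D[n,c]=d
            print(n,c,[(np.round(x["position"],1).tolist(),round(x["conf"],2)) for x in d[:5]])
        except Exception as e: print(n,c,e)
    if D.get((n,"scene")) and D.get((n,"top")):
        print("   tri",tri([(c,D[n,c][0]["position"]) for c in("scene","top")]))
E
```

```text
pics
0.0 [ 0.1719 -0.5484  0.2308] [ 0.9885  0.1513 -0.0001 -0.0006] [ 0.4384 -0.2126 -0.602 ]
scene [ 1.4584 -0.18    0.7835] [-0.7971  0.1444 -0.5864] -0.04219697111556547
top [0.4082 0.0067 1.1563] [ 0.0955 -0.0162 -0.9953] -0.04967107699305197
fixture scene [([315.3, 227.1], 0.73)]
fixture top []
stop_grip scene [([368.2, 212.5], 0.51)]
stop_grip top [([269.8, 169.2], 0.62)]
   tri [0.6086 0.1104 0.0825]
stop_tip scene [([369.4, 228.6], 0.63)]
stop_tip top [([275.5, 224.8], 0.69), ([165.7, 218.6], 0.62), ([270.4, 154.4], 0.52)]
   tri [ 0.4741  0.1366 -0.0953]
stop_face scene [([364.5, 217.3], 0.81)]
stop_face top [([274.4, 173.0], 0.75)]
   tri [0.6022 0.1012 0.0612]
index_tip scene []
index_tip top [([314.7, 163.7], 0.6), ([368.3, 215.6], 0.38)]
nest scene [([268.0, 212.1], 0.8)]
nest top [([367.5, 218.4], 0.75)]
   tri [ 0.4765 -0.1631  0.0206]
bottle scene [([442.1, 195.4], 0.86), ([460.3, 208.4], 0.55), ([176.9, 212.2], 0.54), ([350.5, 198.8], 0.5)]
bottle top [([169.2, 216.1], 0.81), ([277.8, 223.1], 0.64), ([467.2, 242.4], 0.64), ([161.8, 195.1], 0.58)]
   tri [0.4888 0.4004 0.019 ]
```

View pics/scene0.png

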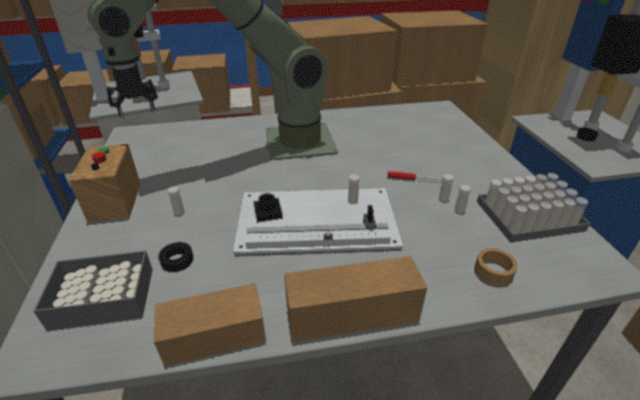

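View pics/top0.png

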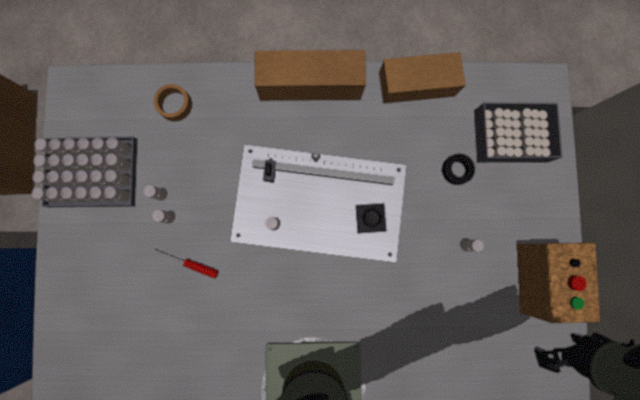

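The scene view shows the fixture centred at about (318,222), the stop at (369,215), the clip at (328,236) and the nest at (267,208). In the top view the stop is at (269,170), the clip at (316,157), the nest at (371,218) and the plate bottle at (272,224). Next I'll fit the plate and look closer.

```bash
cat > fit.py <<'E'
from h import *
def fixture(verbose=True):
    # plate outline -> min-area quad corners in top & scene, fit x,y,yaw at z=0.02
    C=np.array([[-.155,-.235],[-.155,.235],[.125,.235],[.125,-.235]])
    obs=[]
    for cam in("top","scene"):
        d=env.outline_of(cam,"bedplate")
        if not d: print("no",cam); continue
        m=d[0]["pixels"].astype(np.uint8)
        h=cv2.convexHull(max(cv2.findContours(m,0,1)[0],key=cv2.contourArea))[:,0]
        obs.append((cam,h,d[0]["conf"]))
    def model(p):
        c,s=np.cos(p[2]),np.sin(p[2]);return np.array([[p[0]+c*a-s*b,p[1]+s*a+c*b,.02] for a,b in C])
    def res(p,sel=None):
        r=[]
        for cam,h,_ in obs:
            if sel and cam!=sel: continue
            q=np.array([proj(cam,x) for x in model(p)],np.float32).reshape(-1,1,2)
            r+= [cv2.pointPolygonTest(q,(float(x),float(y)),True) for x,y in h]
        return r
    for sel in (None,"top","scene"):
        f=least_squares(res,[.52,0,-.1],args=(sel,),loss="soft_l1");
        if verbose: print(sel,f.x,np.sqrt(np.mean(f.fun**2)),[o[2] for o in obs])
        if sel is None: out=f.x
    return out
E
python3 - <<'E'
from fit import *
np.set_printoptions(precision=4,suppress=True)
t=env.read_camera("top");s=env.read_camera("scene")
fixture()
cv2.imwrite("pics/t1.png",cv2.resize(t[135:270,225:415],None,fx=4.2,fy=4.2,interpolation=cv2.INTER_CUBIC))
cv2.imwrite("pics/s1.png",cv2.resize(s[165:260,225:410],None,fx=4.3,fy=4.3,interpolation=cv2.INTER_CUBIC))
E
```

```text
None [ 0.5424 -0.0256 -0.1057] 1.518023640869496 [0.87, 0.61]
top [ 0.5376 -0.0237 -0.1213] 1.2163351042006239 [0.87, 0.61]
scene [ 0.5471 -0.0015 -0.1   ] 6.218801020899712 [0.87, 0.61]
```

View pics/t1.png

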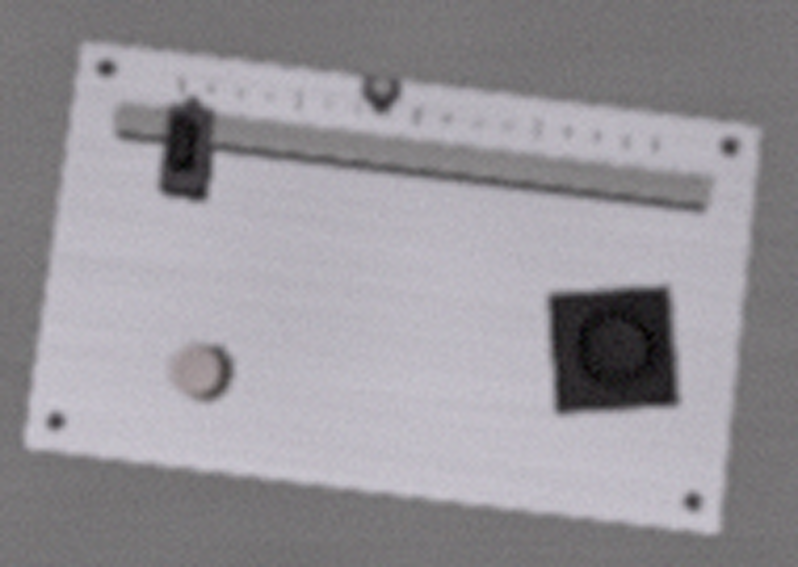

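View pics/s1.png

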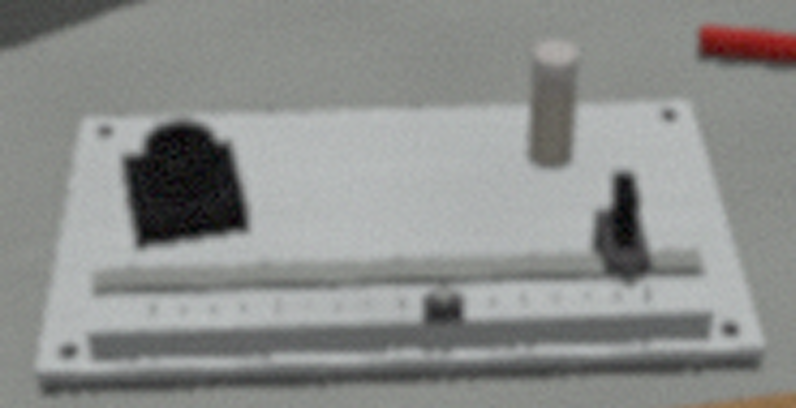

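The top crop has the plate corners at (82,43), (760,127), (718,533) and (25,448), the stop tip at (193,98), the clip point at (381,112) and the nest's base square around (613,349). The scene crop has the stop pointer at (628,283) and the clip point at about (443,292). I'll use these to measure.

```bash
cat > m.py <<'E'
from h import *
np.set_printoptions(precision=4,suppress=True)
T=lambda x,y:np.array([(x+.5)/4.2-.5+225,(y+.5)/4.2-.5+135])
S=lambda x,y:np.array([(x+.5)/4.3-.5+225,(y+.5)/4.3-.5+165])
C=np.array([[.125,.235],[.125,-.235],[-.155,-.235],[-.155,.235]])
tc=[T(82,43),T(760,127),T(718,533),T(25,448)]
sc=[S(764,348),S(40,377),S(84,117),S(691,103)]
def mod(p):
    c,s=np.cos(p[2]),np.sin(p[2]);return [np.array([p[0]+c*a-s*b,p[1]+s*a+c*b,.02]) for a,b in C]
for w in((1,0),(0,1),(1,1)):
    f=least_squares(lambda p:np.ravel([w[0]*(proj("top",q)-a) for q,a in zip(mod(p),tc)]+[w[1]*(proj("scene",q)-a) for q,a in zip(mod(p),sc)]),[.54,-.02,-.11]);print(w,f.x,abs(f.fun).max())
    if w==(1,0):F=f.x
c,s=np.cos(F[2]),np.sin(F[2]);RF=np.array([[c,-s],[s,c]])
fx=lambda P:RF.T@(np.asarray(P)[:2]-F[:2])
W=lambda a,b:F[:2]+RF@np.array([a,b])
if __name__=="__main__":
    def pr(n,P): print(n,P,"fix",fx(P)*1e3)
    pr("stoptip tri",tri([("top",T(193,98)),("scene",S(628,281))])); pr("stoptip z56",atz("top",T(193,98),.056))
    pr("clip tri",tri([("top",T(381,112)),("scene",S(443,292))])); pr("clip z56",atz("top",T(381,112),.056))
    pr("clip z56 scene",atz("scene",S(443,292),.056));pr("tip z56 scene",atz("scene",S(628,281),.056))
    pr("tabtop",atz("top",T(186,142),.100));pr("tabtop tri",tri([("top",T(186,142)),("scene",S(624,177))]))
    n=[atz("top",T(*p),.044) for p in((549,293),(668,287),(679,404),(557,411))]
    for q in n: pr("nest",q)
    pr("nestc",np.mean(n,0)); 
    e=n[0]-n[1];print("yaw of nest y",np.arctan2(-e[0],e[1]), np.arctan2(*(n[1]-n[2])[[1,0]]))
    print("edges",[np.linalg.norm(n[i]-n[i-1]) for i in range(4)])
    pr("bottle",atz("top",T(198,370),.11)); print("nest tri rim",tri([("top",T(617,347)),("scene",S(181,138))]))
E
python3 m.py
```

```text
(1, 0) [ 0.5383 -0.0248 -0.1331] 0.6831422063138177
(0, 1) [ 0.5393 -0.025  -0.1326] 1.0315290199546325
(1, 1) [ 0.5386 -0.0249 -0.1329] 0.9741923320473234
stoptip tri [0.6462 0.1103 0.0495] fix [ 89.0663 148.2822]
stoptip z56 [0.6452 0.111  0.056 ] fix [ 87.926  148.8537]
clip tri [ 0.6359 -0.0124  0.0507] fix [95.109  25.3231]
clip z56 [ 0.6347 -0.0128  0.056 ] fix [93.9786 24.694 ]
clip z56 scene [ 0.642 -0.013  0.056] fix [101.2092  25.4829]
tip z56 scene [0.6533 0.1064 0.056 ] fix [ 96.5906 145.3232]
tabtop [0.6075 0.1113 0.1   ] fix [ 50.5441 144.0869]
tabtop tri [0.6069 0.1121 0.1047] fix [ 49.889  144.8437]
nest [ 0.5148 -0.1227  0.044 ] fix [ -10.2411 -100.0925]
nest [ 0.518  -0.2018  0.044 ] fix [   3.443  -178.0991]
nest [ 0.4406 -0.207   0.044 ] fix [ -72.6387 -193.5121]
nest [ 0.4369 -0.1263  0.044 ] fix [ -86.9493 -114.0622]
nestc [ 0.4776 -0.1645  0.044 ] fix [ -41.5965 -146.4415]
yaw of nest y 0.040538906080295575 0.0667647262600155
edges [np.float64(0.07796992015192418), np.float64(0.07919768364718578), np.float64(0.07762715605368367), np.float64(0.08072843899633836)]
bottle [0.4629 0.1029 0.11  ] fix [-91.624  116.6045]
nest tri rim [ 0.4761 -0.1639  0.0791]
```

Careful with the scale: shifts go in units of 20 mm and turns go in units of 0.05 rad. That gives: -0.0324 m is -1.62, 0.0156 m is 0.78, 0.1093 rad is 2.186.

```bash
echo '[[0, 0, 0, 2.186, 0.05], [0, 0, 0, 2.186, 0.05], [0, 0, 0, 2.186, 0.05], [0, 0, 0, 2.186, 0.05], [0.78, -1.62, 0, 0, 0.05], [0.78, -1.62, 0, 0, 0.05], [0.78, -1.62, 0, 0, 0.05], [0.78, -1.62, 0, 0, 0.05], [0.78, -1.62, 0, 0, 0.05], [0.78, -1.62, 0, 0, 0.05]]' > path.dat && python3 -m crank path.dat 40
cat > w.py <<'E'
from m import *
s=env.read_state();r=R.from_quat(s["tcp_rot"]).as_matrix()
print("t",s["time"],"tcp",s["tcp_pos"],"fix mm",fx(s["tcp_pos"])*1e3,"yaw err",np.arctan2(r[1,0],r[0,0])-F[2],"zax",r[:,2])
f=np.array(s["wrist_force"]);print("force fix",RF.T@f[:2],f[2],"w",s["width"],"grip",s["grip_force"])
E
python3 w.py
```

```text
time: 1.83
tcp_pos: [0.2913, -0.3669, 0.2314]
tcp_rot: [0.998, -0.067, 0.0, 0.0]
wrist_force: [1.5, -0.2, -0.4]
width: 0.05
grip_force: 0.0
(1, 0) [ 0.5383 -0.0248 -0.1331] 0.6831422063138177
(0, 1) [ 0.5393 -0.025  -0.1326] 1.0315290199546325
(1, 1) [ 0.5386 -0.0249 -0.1329] 0.9741923320473234
t 1.8333 tcp [ 0.2913 -0.3669  0.2314] fix mm [-199.4154 -371.8494] yaw err -0.0005097720600396316 zax [ 0.0003 -0.0001 -1.    ]
force fix [ 1.4825 -0.0434] -0.3538045662941757 w 0.05000531756274579 grip 0.0
```

```bash
echo '[[0.78, -1.615, 0.25, 0, 0.05], [0.78, -1.615, 0.25, 0, 0.05], [0.78, -1.615, 0.25, 0, 0.05], [0.78, -1.615, 0.25, 0, 0.05], [0.78, -1.615, 0.25, 0, 0.05], [0.78, -1.615, 0.25, 0, 0.05], [0.78, -1.615, 0.25, 0, 0.05], [0.78, -1.615, 0.25, 0, 0.05]]' > path.dat && python3 -m crank path.dat >/dev/null
echo '[[0.78, -1.615, 0.25, 0, 0.05], [0.78, -1.615, 0.25, 0, 0.05], [0.78, -1.615, 0.25, 0, 0.05], [0.78, -1.615, 0.25, 0, 0.05], [0.78, -1.615, 0.25, 0, 0.05], [0.78, -1.615, 0.25, 0, 0.05], [0.78, -1.615, 0.25, 0, 0.05], [0.78, -1.615, 0.25, 0, 0.05], [0, 0, 0, 0, 0.05]]' > path.dat && python3 -m crank path.dat >/dev/null
python3 w.py | tail -2
```

```text
t 3.25 tcp [0.6081 0.1175 0.1496] fix mm [ 50.386  150.3097] yaw err 0.006118443082984981 zax [-0.0004  0.0031 -1.    ]
force fix [-1.6952  0.432 ] -0.43351711779990754 w 0.04982964273040069 grip 0.0
```

```bash
echo '[[0, 0.25, 1, 0.12, 0.05], [0, 0, 1, 0, 0.05], [0, 0, 1, 0, 0.05], [0, 0, 0.9, 0, 0.05], [0, 0, 0.225, 0, 0.05], [0, 0, 0, 0, 0.05]]' > path.dat && python3 -m crank path.dat >/dev/null; python3 w.py | tail -2
```

```text
t 3.75 tcp [0.6056 0.1055 0.068 ] fix mm [ 49.4318 138.1557] yaw err -0.006286114165034579 zax [-0.0018 -0.0002 -1.    ]
force fix [-0.0477 -0.1442] 0.06256625391171061 w 0.0494272787225076 grip 0.0
```

```bash
echo '[[0, 0, 0, 0, 0], [0, 0, 0, 0, 0], [0, 0, 0, 0, 0], [0, 0, 0, 0, 0], [0, 0, 0, 0, 0], [0, 0, 0, 0, 0]]' > path.dat && python3 -m crank path.dat 40 >/dev/null; python3 w.py | tail -2
```

```text
t 4.25 tcp [0.607  0.1073 0.0706] fix mm [ 50.6051 140.0697] yaw err -0.005125014165578867 zax [ 0.0028  0.0025 -1.    ]
force fix [-1.3129  7.7794] 6.763112431736986 w 0.013138519032863822 grip 39.58566069602966
```

```bash
echo '[[0, 0.6, -0.1, 0, 0], [0, 0.7, 0, 0, 0], [0, 0.7, 0, 0, 0], [0, 0.7, 0, 0, 0], [0, 0.7, 0, 0, 0], [0, 0.7, 0, 0, 0], [0, 0.7, 0, 0, 0], [0, 0.6, 0, 0, 0], [0, 0.1, 0, 0, 0], [0, 0, 0, 0, 0]]' > path.dat && python3 -m crank path.dat 60 >/dev/null; python3 w.py | tail -2
python3 - <<'E'
from h import *
t=env.read_camera("top");s=env.read_camera("scene")
cv2.imwrite("pics/ts2.png",np.vstack([cv2.resize(t[140:190,240:360],None,fx=6,fy=6,interpolation=cv2.INTER_CUBIC),cv2.resize(s[195:245,280:400],None,fx=6,fy=6,interpolation=cv2.INTER_CUBIC)]))
for n in("stop_tip","index_tip"):
  for c in("top","scene"):print(n,c,[(x["position"],x["conf"]) for x in env.place_of(c,n)[:3]])
E
```

```text
t 5.0833 tcp [ 0.5916 -0.0042  0.0709] fix mm [50.1752 27.56  ] yaw err -0.006908444253127005 zax [ 0.002  -0.0004 -1.    ]
force fix [ 9.8962 -3.6707] -28.010750636317113 w 0.013156475142681387 grip 63.64643454551697
stop_tip top []
stop_tip scene [([326.8, 230.2], 0.47), ([322.3, 222.2], 0.34)]
index_tip top []
index_tip scene [([330.3, 230.6], 0.48)]
```

View pics/ts2.png

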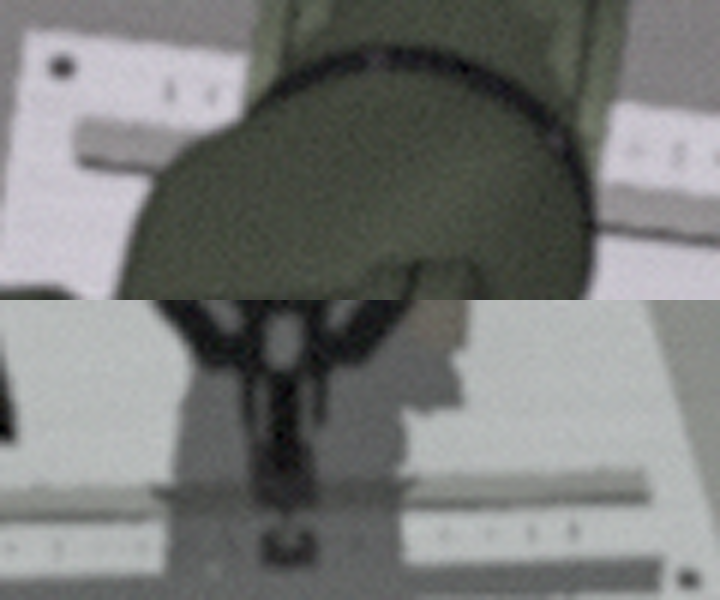

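The gripper hides the top view. In the scene view (lower half) the stop jaw is centred at about (285,490) and the clip at about (290,548), so they are roughly aligned. I'll release, back off and measure again.

To row units: -0.03 m is -1.5, 0.03 m is 1.5.

```bash
echo '[[0, 0, 0.085, 0, 0], [0, 0, 0, 0, 0], [0, 0, 0, 0, 0.05], [0, 0, 0, 0, 0.05], [0, 0, 0, 0, 0.05], [0, 0, -1, 0, 0.05], [0, 0, -1.5, 0, 0.05], [0, 0, -1.5, 0, 0.05], [-0.75, 1.5, 0, 0, 0.07], [-0.75, 1.5, 0, 0, 0.07]]' > path.dat && python3 -m crank path.dat >/dev/null; python3 w.py | tail -2
echo '[[-0.75, 1.5, 0, 0, 0.07], [-0.75, 1.5, 0, 0, 0.07], [-0.75, 1.5, 0, 0, 0.07], [-0.75, 1.5, 0, 0, 0.07], [0, 0, 0, 0, 0.07]]' > path.dat && python3 -m crank path.dat >/dev/null; python3 w.py | tail -2
python3 - <<'E'
from h import *
print(env.read_state()["joint_positions"])
t=env.read_camera("top");s=env.read_camera("scene")
cv2.imwrite("pics/ts3.png",np.vstack([cv2.resize(t[145:195,260:380],None,fx=6,fy=6,interpolation=cv2.INTER_CUBIC),cv2.resize(s[195:245,280:400],None,fx=6,fy=6,interpolation=cv2.INTER_CUBIC)]))
for n in("stop_tip","index_tip","stop_grip"):
  for c in("top","scene"):print(n,c,[(x["position"],x["conf"]) for x in env.place_of(c,n)[:2]])
E
```

```text
t 6.2167 tcp [ 0.5532 -0.0579  0.1506] fix mm [ 19.1612 -30.8164] yaw err -0.0032023788769657557 zax [ 0.0031  0.0003 -1.    ]
force fix [ 0.1252 -1.8686] 0.03312399882087835 w 0.06992470956964413 grip 0.0
t 6.6333 tcp [ 0.4733 -0.1745  0.1497] fix mm [ -44.5075 -156.9247] yaw err -0.013124106634329752 zax [-0.0012 -0.0024 -1.    ]
force fix [-0.2809 -1.0713] 0.14265311303497794 w 0.0701463753150366 grip 0.0
[ 0.20107336  0.73493389  0.15801117  1.84384289 -0.18949512  0.5776245
 -1.23894401]
stop_tip top [([316.8, 161.1], 0.59)]
stop_tip scene [([326.5, 232.1], 0.55)]
index_tip top [([313.6, 162.1], 0.46), ([276.5, 226.0], 0.17)]
index_tip scene [([326.9, 233.8], 0.41)]
stop_grip top [([315.6, 169.6], 0.82), ([322.8, 194.9], 0.25)]
stop_grip scene [([324.1, 211.2], 0.69)]
```

View pics/ts3.png

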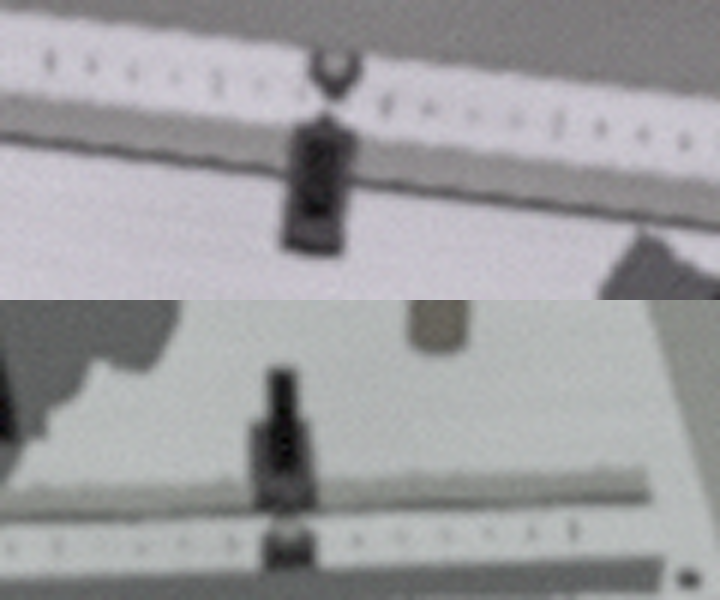

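The stop pointer sits just below the clip point, at (326,118) against (331,97) in the top crop. I'll rectify the pictures to the fixture's axes for a sub-millimetre check.

```bash
cat > rect.py <<'E'
from m import *
def patch(cam,z,x0,x1,y0,y1,st=.0005,n=6):
    im=np.mean([env.read_camera(cam).astype(float) for _ in range(n)],0).mean(2).astype(np.float32)
    xs=np.arange(x1,x0,-st);ys=np.arange(y1,y0,-st)
    g=np.array([[proj(cam,[*W(a,b),z]) for b in ys] for a in xs],np.float32)
    return xs,ys,cv2.remap(im,g[...,0],g[...,1],cv2.INTER_CUBIC)
if __name__=="__main__":
    out=[]
    for cam in("top","scene"):
        xs,ys,p=patch(cam,.056,.03,.125,-.02,.07); 
        bg=np.median(np.hstack([p[:,:30],p[:,-30:]]),1,keepdims=True)
        d=np.clip(bg-p-12,0,None)
        print(cam)
        for i in range(0,len(xs),6):
            w=d[i:i+6].sum(0)
            if w.sum()>60: print("x %.0f  yc %.2f  w %.0f"%(xs[i]*1e3,1e3*(w@ys)/w.sum(),w.sum()/6))
        out.append(cv2.resize(p,None,fx=2,fy=2))
    cv2.imwrite("pics/r1.png",np.hstack(out))
E
python3 rect.py
```

```text
(1, 0) [ 0.5383 -0.0248 -0.1331] 0.6831422063138177
(0, 1) [ 0.5393 -0.025  -0.1326] 1.0315290199546325
(1, 1) [ 0.5386 -0.0249 -0.1329] 0.9741923320473234Traceback (most recent call last):
  File "rect.py", line 10, in <module>
    xs,ys,p=patch(cam,.056,.03,.125,-.02,.07);
            ~~~~~^^^^^^^^^^^^^^^^^^^^^^^^^^^^
  File "rect.py", line 5, in patch
    g=np.array([[proj(cam,[*W(a,b),z]) for b in ys] for a in xs],np.float32)
                 ~~~~^^^^^^^^^^^^^^^^^
  File "h.py", line 12, in proj
    c=env.get_calibration(cam);K=np.array(c["K"]);T=np.array(c["camera_from_world"])
ValueError: time passes only in moves, steps and waits
```

```bash
sed -i 's/^def ray/import functools\ncal=functools.lru_cache(None)(lambda c:env.get_calibration(c))\ndef ray/; s/c=env.get_calibration(cam)/c=cal(cam)/' h.py; python3 rect.py | tail -n +4
```

```text
top
x 119  yc 27.60  w 992
x 116  yc 26.82  w 2733
x 113  yc 26.14  w 3557
x 110  yc 26.06  w 4051
x 107  yc 26.40  w 4559
x 104  yc 26.55  w 4315
x 101  yc 25.53  w 3347
x 98  yc 21.70  w 2381
x 95  yc 16.75  w 1257
x 92  yc 17.84  w 473
x 89  yc 26.82  w 874
x 86  yc 27.64  w 2225
x 83  yc 27.42  w 3919
x 80  yc 27.12  w 4312
x 77  yc 27.09  w 4029
x 74  yc 27.26  w 4256
x 71  yc 27.70  w 4563
x 68  yc 27.92  w 4549
x 65  yc 27.73  w 4419
x 62  yc 27.59  w 3183
x 59  yc 27.66  w 2077
x 56  yc 27.70  w 3849
x 53  yc 27.60  w 6319
x 50  yc 27.46  w 7245
x 47  yc 27.46  w 7467
x 44  yc 27.58  w 7547
x 41  yc 27.78  w 7145
x 38  yc 27.69  w 6434
x 35  yc 27.43  w 6095
x 32  yc 27.37  w 4054
scene
x 125  yc 24.17  w 5317
x 122  yc 24.38  w 5696
x 119  yc 24.55  w 5395
x 116  yc 24.54  w 4881
x 113  yc 24.47  w 4398
x 110  yc 24.58  w 3646
x 107  yc 24.88  w 2706
x 104  yc 25.09  w 1966
x 101  yc 25.27  w 1453
x 98  yc 25.21  w 1290
x 95  yc 25.69  w 1376
x 92  yc 25.95  w 1448
x 89  yc 25.09  w 2038
x 86  yc 24.94  w 2963
x 83  yc 25.14  w 3451
x 80  yc 25.38  w 3575
x 77  yc 25.60  w 3336
x 74  yc 25.61  w 3316
x 71  yc 25.50  w 3811
x 68  yc 25.15  w 4797
x 65  yc 25.01  w 5773
x 62  yc 25.03  w 6493
x 59  yc 25.12  w 6955
x 56  yc 25.27  w 7226
x 53  yc 25.38  w 7299
x 50  yc 25.45  w 7247
x 47  yc 25.47  w 7128
x 44  yc 25.46  w 7044
x 41  yc 25.47  w 7002
x 38  yc 25.52  w 6949
x 35  yc 25.63  w 6950
x 32  yc 25.81  w 4624[ WARN:0@5.358] global loadsave.cpp:1063 imwrite_ Unsupported depth image for selected encoder is fallbacked to CV_8U.
```

View pics/r1.png

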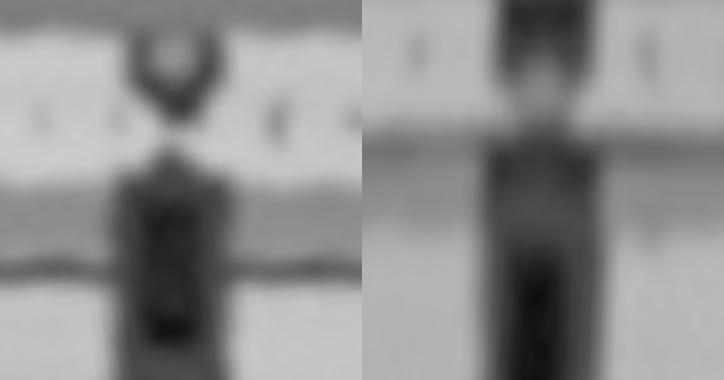

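The rectified top view has the clip tip at column 178 and the pointer at 172. The stop is therefore about 1.1 mm too far to +y (27.4 against 26.2). I'll regrasp and nudge it.

```bash
python3 w.py|tail -2; echo '[[0.79, -1.535, 0, 0.12, 0.05], [0.79, -1.535, 0, 0, 0.05], [0.79, -1.535, 0, 0, 0.05], [0.79, -1.535, 0, 0, 0.05], [0.79, -1.535, 0, 0, 0.05], [0.79, -1.535, 0, 0, 0.05], [0, 0, 0, 0, 0.05], [0, 0, 1, 0, 0.05]]' > path.dat && python3 -m crank path.dat >/dev/null; python3 w.py | tail -2
```

```text
t 7.9333 tcp [ 0.4767 -0.169   0.1491] fix mm [ -41.8815 -151.1003] yaw err -0.006352402182125461 zax [ 0.      0.0001 -1.    ]
force fix [-0.4521 -0.1102] -0.21285625044962894 w 0.06991091839784003 grip 0.0
t 8.6 tcp [0.5989 0.0015 0.1311] fix mm [56.6036 34.1436] yaw err -0.009307986280642111 zax [ 0.0044  0.0005 -1.    ]
force fix [ 1.1928 -0.8637] 1.540105702000299 w 0.050050299945719114 grip 0.0
```

To row units: 0.006 m is 0.3, -0.0025 m is -0.125.

```bash
echo '[[-0.125, 0.3, 1, 0, 0.05], [0, 0, 1, 0, 0.05], [0, 0, 0.95, 0, 0.05], [0, 0, 0, 0, 0.05], [0, 0, 0, 0, 0.05]]' > path.dat && python3 -m crank path.dat 40 >/dev/null; python3 w.py | tail -2; echo '[[0, 0, 0, 0, 0], [0, 0, 0, 0, 0], [0, 0, 0, 0, 0], [0, 0, 0, 0, 0], [0, 0, 0, 0, 0]]' > path.dat && python3 -m crank path.dat 40 >/dev/null; python3 w.py | tail -2
```

```text
t 9.0167 tcp [ 0.5934 -0.0061  0.07  ] fix mm [52.1409 25.9255] yaw err -0.012414728965804755 zax [-0.0012  0.0001 -1.    ]
force fix [-0.1046  0.9144] 0.953108636903662 w 0.04978574659127644 grip 0.0
t 9.4333 tcp [ 0.5942 -0.0057  0.0713] fix mm [52.9123 26.3454] yaw err -0.011698222175450024 zax [ 0.0017  0.0004 -1.    ]
force fix [-0.9821  1.1749] 7.706170891959523 w 0.013195925934072258 grip 39.51908469200134
```

To row units: -0.03 m is -1.5, 0.03 m is 1.5.

```bash
echo '[[0, 0, 0, 0, 0.05], [0, 0, 0, 0, 0.05], [0, 0, 0, 0, 0.05], [0, 0, -1.25, 0, 0.05], [0, 0, -1.5, 0, 0.05], [0, 0, -1.25, 0, 0.07], [-0.79, 1.5, 0, 0, 0.07], [-0.79, 1.5, 0, 0, 0.07], [-0.79, 1.5, 0, 0, 0.07], [-0.79, 1.5, 0, 0, 0.07]]' > path.dat && python3 -m crank path.dat >/dev/null;  echo '[[-0.79, 1.5, 0, 0, 0.07], [-0.79, 1.25, 0, 0, 0.07], [0, 0, 0, -2.342, 0.07], [0, 0, 0, -2.342, 0.07], [0, 0, 0, -2.342, 0.07], [0, 0, 0, -2.342, 0.07], [0, 0, 0, -2.342, 0.07], [0, 0, 0, -2.342, 0.07], [0, 0, 0, -2.342, 0.07], [0, 0, 0, -2.342, 0.07]]' > path.dat && python3 -m crank path.dat >/dev/null;python3 w.py | tail -2
python3 rect.py 2>/dev/null| grep -E "top|scene|x (11[036]|10[147]|86|83|74|77|5.|4.) "
```

```text
t 11.1 tcp [ 0.4745 -0.1655  0.1503] fix mm [ -44.4769 -147.9194] yaw err 0.9301235212967284 zax [ 0.0003 -0.0002 -1.    ]
force fix [0.151  1.1679] 0.3539925192108405 w 0.06988119172689604 grip 0.0
top
x 116  yc 26.81  w 2815
x 113  yc 26.13  w 3651
x 110  yc 26.04  w 4157
x 107  yc 26.40  w 4659
x 104  yc 26.56  w 4441
x 101  yc 25.52  w 3490
x 86  yc 26.43  w 2288
x 83  yc 26.36  w 4049
x 77  yc 26.58  w 4109
x 74  yc 26.66  w 4253
x 59  yc 26.42  w 2291
x 56  yc 26.86  w 3827
x 53  yc 26.57  w 6258
x 50  yc 26.37  w 7234
x 47  yc 26.36  w 7673
x 44  yc 26.38  w 7957
x 41  yc 26.37  w 7531
scene
x 116  yc 24.53  w 4905
x 113  yc 24.49  w 4389
x 110  yc 24.62  w 3619
x 107  yc 24.83  w 2750
x 104  yc 24.89  w 2054
x 101  yc 24.55  w 1586
x 86  yc 23.60  w 3033
x 83  yc 23.82  w 3496
x 77  yc 24.19  w 3384
x 74  yc 24.16  w 3324
x 59  yc 24.16  w 6707
x 56  yc 24.24  w 6942
x 53  yc 24.40  w 7002
x 50  yc 24.53  w 6988
x 47  yc 24.64  w 6902
x 44  yc 24.78  w 6851
x 41  yc 24.93  w 6758
```

View pics/r1.png

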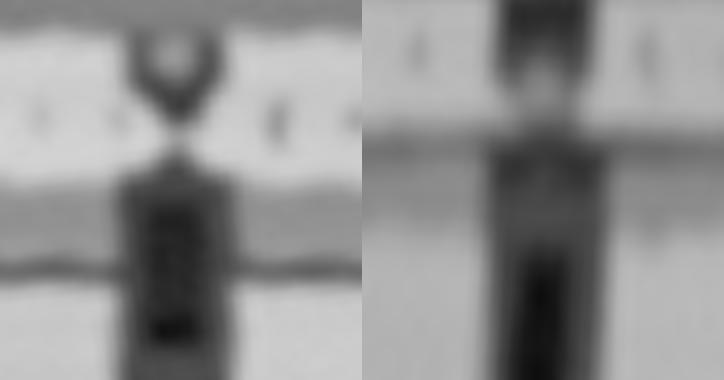

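The pointer and the clip tip now line up, both at column ~178 of the rectified view. On to the nest.

To row units: 0.003 m is 0.15, 0.0015 m is 0.075, -0.118 rad is -2.36.

```bash
echo '[[0, 0, 0, -2.36, 0.075], [0, 0, 0, -2.36, 0.075], [0, 0, 0, -2.36, 0.075], [0, 0, 0, -2.36, 0.075], [0, 0, 0, -2.36, 0.075], [0, 0, 0, -2.36, 0.075], [0, 0, 0, -2.36, 0.075], [0.075, 0.15, 0.75, 0, 0.075], [0, 0, 0.75, 0, 0.075]]' > path.dat && python3 -m crank path.dat >/dev/null;python3 w.py | tail -2
echo '[[0, 0, 1, 0, 0.075], [0, 0, 1, 0, 0.075], [0, 0, 0.75, 0, 0.075], [0, 0, 0.5, 0, 0.075], [0, 0, 0.2, 0, 0.075], [0, 0, 0, 0, 0.075]]' > path.dat && python3 -m crank path.dat >/dev/null;python3 w.py | tail -2
python3 -c "
from h import *
print(env.read_state()['joint_positions'])"
```

```text
t 12.45 tcp [ 0.478  -0.1638  0.1201] fix mm [ -41.2267 -145.7405] yaw err 1.75063270578915 zax [ 0.0017  0.0001 -1.    ]
force fix [0.2017 0.3867] -0.8139419351868662 w 0.07512089613244054 grip 0.0
t 12.95 tcp [ 0.4773 -0.1636  0.0507] fix mm [ -42.032 -145.644] yaw err 1.7505251233912222 zax [-0.0008  0.0003 -1.    ]
force fix [-0.1317 -0.1444] -0.35480286578160786 w 0.07500926124842748 grip 0.0
[ 0.38905775  0.9102767  -0.22443216  1.90250406  0.48895741  0.38333639
 -0.16201512]
```

```bash
echo '[[0, 0, 0, 0, 0.03], [0, 0, 0, 0, 0.03], [0, 0, 0, 0, 0.03], [0, 0, 0, 0, 0.03], [0, 0, 0, 0, 0.03], [0, 0, 0, 0, 0.03]]' > path.dat && python3 -m crank path.dat 40 >/dev/null;python3 w.py | tail -2
```

```text
t 13.45 tcp [ 0.4778 -0.1639  0.0521] fix mm [ -41.4559 -145.876 ] yaw err 1.7503018402419013 zax [ 0.0013 -0.0003 -1.    ]
force fix [-1.2097  0.2721] 6.088320685718209 w 0.049992535559831186 grip 41.94469817681238
```

```bash
echo '[[0, 0, -0.015, 1.8, 0.03], [0, 0, 0, 1.8, 0.03], [0.69, 0.335, 0, 0, 0.03], [0.69, 0.335, 0, 0, 0.03], [0.69, 0.335, 0, 0, 0.03], [0.69, 0.335, 0, 0, 0.03], [0.69, 0.335, 0, 0, 0.03], [0.69, 0.335, 0, 0, 0.03], [0.69, 0.335, 0, 0, 0.03], [0.69, 0.335, 0, 0, 0.03]]' > path.dat && python3 -m crank path.dat >/dev/null; echo '[[0, 0, 0, 0, 0.03], [0, 0, 0, 0, 0.03]]' > path.dat && python3 -m crank path.dat 40 >/dev/null;python3 w.py | tail -2
python3 - <<'E'
from h import *
t=env.read_camera("top");s=env.read_camera("scene")
cv2.imwrite("pics/ts4.png",np.hstack([cv2.resize(t[145:235,280:370],None,fx=4,fy=4,interpolation=cv2.INTER_CUBIC),cv2.resize(s[155:245,260:360],None,fx=4,fy=4,interpolation=cv2.INTER_CUBIC)]))
E
```

```text
t 14.45 tcp [ 0.5458 -0.0607  0.0521] fix mm [ 12.2888 -34.5508] yaw err 1.5715848462254174 zax [ 0.0015  0.0007 -1.    ]
force fix [0.1339 2.6489] 4.381616365144621 w 0.050207980738317046 grip 43.31708522513509
```

View pics/ts4.png

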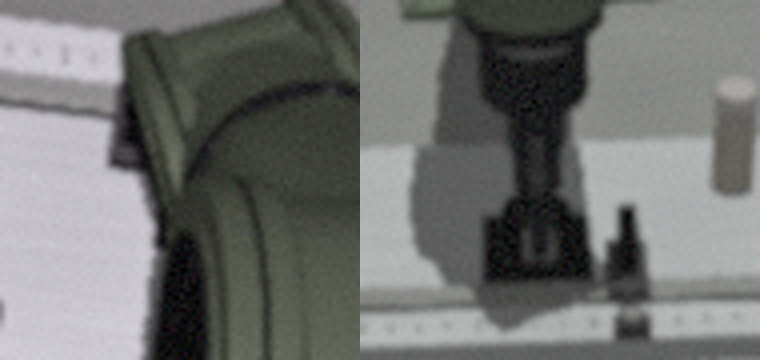

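The nest is held square and flat, short of the fence and the stop. Scene crop positions are nest (537,248) and stop (625,270). Now I'll close in gently.

```bash
echo '[[0, 0.15, 0, 0, 0.03], [0, 0.15, 0, 0, 0.03], [0, 0.05, 0, 0, 0.03], [0, 0, 0, 0, 0.03]]' > path.dat && python3 -m crank path.dat 60 >/dev/null;python3 w.py | tail -2;  echo '[[0, 0.05, 0, 0, 0.03], [0, 0, 0, 0, 0.03], [0, 0, 0, 0, 0.03]]' > path.dat && python3 -m crank path.dat >/dev/null;python3 w.py | tail -2
```

```text
t 14.8833 tcp [ 0.5519 -0.0634  0.0522] fix mm [ 18.5949 -36.3977] yaw err 1.5693815744595767 zax [-0.0001 -0.0005 -1.    ]
force fix [-3.8613 -0.0854] 11.994502310654225 w 0.0496148577343753 grip 60.02909371163696
t 15.1333 tcp [ 0.5526 -0.0635  0.0522] fix mm [ 19.3779 -36.4675] yaw err 1.569359955758437 zax [-0.0003 -0.0005 -1.    ]
force fix [-4.8099  0.3753] 12.773156602107624 w 0.049393616328648894 grip 60.342280003242195
```

```bash
echo '[[0.1, 0, -0.025, 0, 0.03], [0.1, 0, 0, 0, 0.03], [0.1, 0, 0, 0, 0.03], [0, 0, 0, 0, 0.03], [0, 0, 0, 0, 0.03]]' > path.dat && python3 -m crank path.dat >/dev/null;python3 w.py | tail -2;  echo '[[0.025, 0, 0, 0, 0.03], [0.025, 0, 0, 0, 0.03], [0, 0, 0, 0, 0.03]]' > path.dat && python3 -m crank path.dat >/dev/null;python3 w.py | tail -2
```

```text
t 15.55 tcp [ 0.554  -0.0568  0.0522] fix mm [ 19.8293 -29.5834] yaw err 1.5701296752317404 zax [ 0.0003 -0.0002 -1.    ]
force fix [-1.5581 -1.3901] 8.099181139421244 w 0.04972017670985621 grip 63.93674349412322
t 15.8 tcp [ 0.5541 -0.0562  0.0522] fix mm [ 19.8316 -28.9475] yaw err 1.5698669521449138 zax [ 0.0002 -0.0006 -1.    ]
force fix [-1.2988 -3.3608] 6.787668680079511 w 0.04971788135034231 grip 63.93922104500234
```

```bash
for i in 1; do echo '[[0.025, 0, 0, 0, 0.03], [0, 0, 0, 0, 0.03], [0, 0, 0, 0, 0.03]]' > path.dat && python3 -m crank path.dat >/dev/null;python3 w.py | tail -2; echo '[[0.025, 0, 0, 0, 0.03], [0, 0, 0, 0, 0.03], [0, 0, 0, 0, 0.03]]' > path.dat && python3 -m crank path.dat >/dev/null;python3 w.py | tail -2; done
```

```text
t 16.05 tcp [ 0.5541 -0.0557  0.0522] fix mm [ 19.8177 -28.4483] yaw err 1.5698734579501914 zax [ 0.0001 -0.0006 -1.    ]
force fix [-0.5658 -2.753 ] 7.011034825609084 w 0.05009093054241377 grip 63.93866665195674
t 16.3 tcp [ 0.5542 -0.0552  0.0522] fix mm [ 19.8204 -27.9914] yaw err 1.5697860380902111 zax [ 0.0001 -0.0006 -1.    ]
force fix [-1.044  -3.5838] 7.702803396730771 w 0.04964128439088842 grip 63.9372985297814
```

To row units: 0.0005 m is 0.025.

```bash
echo '[[0.025, 0, 0, 0, 0.03], [0, 0, 0, 0, 0.03], [0, 0, 0, 0, 0.03]]' > path.dat && python3 -m crank path.dat >/dev/null;python3 w.py | tail -2; echo '[[0.015, 0, 0, 0, 0.03], [0, 0, 0, 0, 0.03], [0, 0, 0, 0, 0.03]]' > path.dat && python3 -m crank path.dat >/dev/null;python3 w.py | tail -2
python3 - <<'E'
from h import *
env.read_camera("top");s=env.read_camera("scene")
cv2.imwrite("pics/s5.png",cv2.resize(s[190:245,290:350],None,fx=9,fy=9,interpolation=cv2.INTER_CUBIC))
E
```

```text
t 16.55 tcp [ 0.5542 -0.0547  0.0522] fix mm [ 19.8098 -27.4513] yaw err 1.5698576860483782 zax [ 0.0001 -0.0006 -1.    ]
force fix [-1.917  -3.1827] 6.915863325658418 w 0.04972231705711522 grip 63.937429217621684
t 16.8 tcp [ 0.5543 -0.0544  0.0522] fix mm [ 19.8261 -27.1991] yaw err 1.569798178238993 zax [ 0.0001 -0.0006 -1.    ]
force fix [-2.4398 -3.4536] 6.407544677519681 w 0.049665503838380934 grip 63.93733894452453
```

View pics/s5.png

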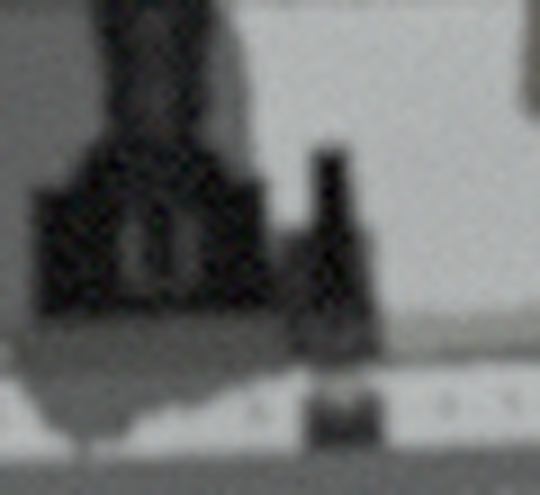

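The nest's right edge is at about 267 and the jaw's left edge at about 278, so there is still a gap of a millimetre or two. Continuing in small steps.

Careful with the scale: shifts go in units of 20 mm and turns go in units of 0.05 rad. That gives: 0.0005 m is 0.025.

```bash
for i in 1; do echo '[[0.025, 0, 0, 0, 0.03], [0, 0, 0, 0, 0.03], [0, 0, 0, 0, 0.03]]' > path.dat && python3 -m crank path.dat >/dev/null;python3 w.py | tail -2; echo '[[0.025, 0, 0, 0, 0.03], [0, 0, 0, 0, 0.03], [0, 0, 0, 0, 0.03]]' > path.dat && python3 -m crank path.dat >/dev/null;python3 w.py | tail -2; done
python3 rect.py 2>/dev/null | sed -n '/scene/,$p'| grep -E "x (113|110|86|83|77|74) "
```

```text
t 17.15 tcp [ 0.5544 -0.0539  0.0522] fix mm [ 19.8175 -26.6743] yaw err 1.5698904299777139 zax [ 0.0001 -0.0006 -1.    ]
force fix [-1.5855 -4.5314] 7.248089448320363 w 0.04954466391515219 grip 63.93683343194425
t 17.4 tcp [ 0.5544 -0.0538  0.0522] fix mm [ 19.8265 -26.533 ] yaw err 1.5695491455926691 zax [ 0.     -0.0011 -1.    ]
force fix [-0.7376 -5.2055] 6.654907737648814 w 0.04970214558388014 grip 63.9964873669669
x 113  yc 24.43  w 4230
x 110  yc 23.33  w 3293
x 86  yc 15.84  w 2172
x 83  yc 13.71  w 2862
x 77  yc 12.53  w 3299
x 74  yc 12.69  w 3696
```

TCP motion stalls at y ≈ -26.6 and the force rises, so the nest has reached the stop. I'll check numerically that the stop hasn't shifted since the picture taken before contact.

```bash
cat > shift.py <<'E'
from h import *
a=cv2.imread("pics/ts4.png")[:360,360:760].mean(2).astype(np.float32)
s=np.mean([env.read_camera("scene").astype(float) for _ in range(6)],0).astype(np.uint8)
b=cv2.resize(s[155:245,260:360],None,fx=4,fy=4,interpolation=cv2.INTER_CUBIC).mean(2).astype(np.float32)
# scene px boxes: tab top, jaw right half, clip
for n,(x0,x1,y0,y1) in dict(tab=(322,336,205,222),jawR=(328,338,215,230),clip=(320,336,233,241)).items():
    B=[int(v) for v in((x0-260)*4,(x1-260)*4,(y0-155)*4,(y1-155)*4)]
    t=cv2.GaussianBlur(a,(0,0),3)[B[2]:B[3],B[0]:B[1]];w=cv2.GaussianBlur(b,(0,0),3)[B[2]-12:B[3]+12,B[0]-12:B[1]+12]
    r=cv2.matchTemplate(w,t,cv2.TM_CCOEFF_NORMED);_,m,_,p=cv2.minMaxLoc(r)
    rx=r[p[1]];d=0
    if 0<p[0]<24:d=.5*(rx[p[0]-1]-rx[p[0]+1])/(rx[p[0]-1]-2*rx[p[0]]+rx[p[0]+1])
    print(n,"shift px",(p[0]-12+d)/4,(p[1]-12)/4,"score",m)
p0,p1=[proj("scene",[.63,y,.056]) for y in(-.01,.0)];print("px per 10mm",p1-p0)
E
python3 shift.py; python3 w.py|tail -2
```

```text
tab shift px 0.0070319357 0.0 score 0.9969408512115479
jawR shift px -0.034691308 0.0 score 0.9945171475410461
clip shift px 0.0059021506 0.0 score 0.9993825554847717
px per 10mm [ 3.52933179 -0.43009257]
t 18.3 tcp [ 0.5544 -0.0538  0.0522] fix mm [ 19.8143 -26.5598] yaw err 1.5695465037603074 zax [ 0.     -0.0011 -1.    ]
force fix [-1.3156 -5.5119] 6.947143759115082 w 0.04932625100667139 grip 63.996402556076646
```

To row units: 0.001 m is 0.05, 0.0001 m is 0.005.

```bash
echo '[[0, 0.05, 0.005, 0, 0.03], [0, 0, 0, 0, 0.03], [0, 0, 0, 0, 0.03]]' > path.dat && python3 -m crank path.dat >/dev/null;python3 w.py | tail -2; echo '[[0, 0.035, 0.005, 0, 0.03], [0, 0, 0, 0, 0.03], [0, 0, 0, 0, 0.03]]' > path.dat && python3 -m crank path.dat >/dev/null;python3 w.py | tail -2
```

```text
t 18.55 tcp [ 0.5544 -0.0538  0.0522] fix mm [ 19.8921 -26.5505] yaw err 1.5696257309369124 zax [-0.002  -0.0011 -1.    ]
force fix [-8.7028 -6.0272] 15.270385407764843 w 0.04944858803619565 grip 64.97462990228087
t 18.8 tcp [ 0.5545 -0.0538  0.0522] fix mm [ 19.9566 -26.5476] yaw err 1.5696665470829705 zax [-0.0033 -0.0011 -1.    ]
force fix [-13.5136  -4.3233] 22.779517552957977 w 0.04933888945690025 grip 65.75677372980863
```

To row units: -0.0004 m is -0.02.

```bash
echo '[[0, 0, -0.02, 0, 0.03], [0, 0, 0, 0, 0.03], [0, 0, 0, 0, 0.03]]' > path.dat && python3 -m crank path.dat >/dev/null;python3 w.py | tail -2; echo '[[0, -0.01, -0.015, 0, 0.03], [0, 0, 0, 0, 0.03], [0, 0, 0, 0, 0.03]]' > path.dat && python3 -m crank path.dat >/dev/null;python3 w.py | tail -2
```

```text
t 19.05 tcp [ 0.5545 -0.0538  0.0523] fix mm [ 19.959  -26.5551] yaw err 1.5695671230469663 zax [-0.0034 -0.001  -1.    ]
force fix [-11.9973  -5.1014] 13.058579326939588 w 0.05001293754223159 grip 65.00835253391415
t 19.3 tcp [ 0.5545 -0.0538  0.0523] fix mm [ 19.9745 -26.5636] yaw err 1.569509035045988 zax [-0.0031 -0.001  -1.    ]
force fix [-8.2275 -4.7568] 6.212671415442989 w 0.04932955673815402 grip 64.08440393395722
```

To row units: 0.0003 m is 0.015, 0.0001 m is 0.005.

```bash
echo '[[0, 0.015, 0.005, 0, 0.03], [0, 0, 0, 0, 0.03], [0, 0, 0, 0, 0.03], [0, 0, 0, 0, 0.03]]' > path.dat && python3 -m crank path.dat >/dev/null;for i in 1 2 3; do python3 w.py | tail -1;echo '[[0, 0, 0, 0, 0.03], [0, 0, 0, 0, 0.03]]' > path.dat && python3 -m crank path.dat >/dev/null; done; python3 w.py | tail -2; python3 shift.py
```

```text
force fix [-11.4151  -4.2846] 10.709259947618524 w 0.04951657927953856 grip 64.37228992581367
force fix [-11.7899  -5.1884] 10.847954059598353 w 0.04950142686348215 grip 64.37570845708251
force fix [-10.8709  -4.5254] 10.882929496418134 w 0.04966525336040136 grip 64.3766258424148
t 20.1333 tcp [ 0.5546 -0.0538  0.0523] fix mm [ 20.0102 -26.55  ] yaw err 1.5696056934326952 zax [-0.0036 -0.001  -1.    ]
force fix [-10.9057  -4.2347] 10.772508782417656 w 0.049238476390773674 grip 64.37710950616747
tab shift px 0.0020023 0.0 score 0.9970138669013977
jawR shift px -0.06417897 0.0 score 0.9942401051521301
clip shift px -0.0006984018 0.0 score 0.9986690878868103
px per 10mm [ 3.52933179 -0.43009257]
```

```bash
echo '[[0.015, -0.005, 0, 0, 0.03], [0, 0, 0, 0, 0.03], [0, 0, 0, 0, 0.03], [0, 0, 0, 0, 0.03]]' > path.dat && python3 -m crank path.dat >/dev/null; for i in 1 2; do python3 w.py | tail -2;echo '[[0, 0, 0, 0, 0.03], [0, 0, 0, 0, 0.03]]' > path.dat && python3 -m crank path.dat >/dev/null; done; python3 shift.py | head -2
```

```text
t 20.7667 tcp [ 0.5546 -0.0538  0.0523] fix mm [ 19.9956 -26.5256] yaw err 1.569410246235447 zax [-0.0035 -0.0014 -1.    ]
force fix [-10.5815  -6.5611] 9.65101654503583 w 0.0492108910606021 grip 64.28740683943033
t 20.9333 tcp [ 0.5545 -0.0538  0.0523] fix mm [ 19.9821 -26.5437] yaw err 1.5694230264235656 zax [-0.0035 -0.0014 -1.    ]
force fix [-9.7589 -5.9822] 11.421917202447343 w 0.049911872731114464 grip 64.28799502551556
tab shift px 0.0074391384 0.0 score 0.9969348907470703
jawR shift px -0.05102475 0.0 score 0.9943016171455383
```

The nest is firm against both the fence and the stop, the stop hasn't moved, and the push is about 10 N into the fence and 10 N down. Handing in.

```bash
python3 -c "
from plant import env
print(env.close_job())"
```

```text
the job is handed in; nothing more can be done
None
```

The job is handed in: the stop lines up with the index clip to about 0.3 mm, the nest is against both the fence and the stop, held with about 10 N into the fence and 10 N down, and I never touched the bottles.

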